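# Set out the planing kit on the board

## Task

Set out the planing kit on the plain wooden board, everything lying straight with its long side pointing away from you, square to the board's front edge. Put the longer of the two flat offcuts that lie round the board in the middle of the board and rest the block plane on top of it, centred and in line with it, so that its iron is kept off the board; put the sanding block on the board 10 cm to the left of the offcut and the tape measure, standing on edge as it is, 10 cm to its right (middle to middle, the case counts for the tape measure), all in one row across the middle of the board. Leave all the other tools and the short offcut where they lie.

Things in the scene. Friction and masses are not known exactly. Their poses are not given: they have to be found in the camera images.
- board: Plain pale wooden set-out board lying flat on the bench, fixed; 320 mm wide (its y, left-right), 170 mm deep (its x, pointing away from the robot), 9 mm thick, four small screws at its corners. Origin: centre of its underside; its top is 9 mm above that. It is turned by up to about 0.2 rad.
- long_offcut: The longer of the two flat sawn softwood offcuts lying round the board (a third one, far back on the left beside the drawer cabinet, is part of the background, out of reach): a plain box 50 x 130 x 20 mm (own x, y, z), long along its y. Origin: centre of its underside. About 0.07 kg.
- block_plane: Cast green block plane, 46 mm wide (x), 160 mm long (y), 49 mm high. Origin: centre of its sole (underside), the z axis points up. Its side cheeks, 46 mm apart, run over y = -67 to 67 mm and are 31 mm high: grip across them at the middle. About 0.7 kg.
- sanding_block: Brown cork sanding block wrapped in paper, a box 63 x 110 x 32 mm (x, y, z), long along its y. Origin: centre of its underside. About 0.1 kg.
- tape_measure: Yellow and black pocket tape measure standing on its edge, as it shall stay. Its case is 34 mm wide (x), 69 mm long (y) and 62 mm high; its tongue lies out 48 mm beyond the case towards -y at the foot. Origin on the underside: the case runs from y = -11 to y = 58 mm. On a flat surface it leans about 0.04 rad along its length. About 0.28 kg.
- tape_case (a point): Centre of the underside of the tape measure's case (23.5 mm along +y from the tape measure's origin); same axes as the tape measure.
- short_offcut: Bystander: the shorter of the two flat softwood offcuts lying round the board, 45 x 90 x 22 mm (x, y, z). Origin: centre of its underside. Not to be used.
- spanner: Bystander: a small combination spanner, 22 x 147 x 7 mm (long along its y). Origin: centre of its underside.
Things that resemble listed ones, but are neither listed nor needed, are in the scene too. There is more than one size of the tape_measure; the job needs the larger.

How it is judged:
At the end, for the whole second after the job is handed in: Offcut on the board within 15 mm of its middle; plane on it, centres within 12 mm; sanding block left, tape case right, 85-115 mm from the offcut (centres), within 20 mm of the board's long centre line; all square within 0.17 rad, level, at rest (x of long_offcut in the frame of board between -0.015 and 0.015 m and y of long_offcut in the frame of board between -0.015 and 0.015 m and z of long_offcut in the frame of board between 0.004 and 0.014 m and horizontal distance between block_plane and long_offcut below 0.012 m and angle between the y axis of block_plane and the y axis of long_offcut, either way round below 0.17 rad and z of block_plane in the frame of board between 0.023 and 0.035 m and horizontal distance between sanding_block and long_offcut between 0.085 and 0.115 m and x of sanding_block in the frame of board between -0.02 and 0.02 m and y of sanding_block in the frame of board above 0.05 m and z of sanding_block in the frame of board between 0.004 and 0.014 m and horizontal distance between tape_case and long_offcut between 0.085 and 0.115 m and x of tape_case in the frame of board between -0.02 and 0.02 m and y of tape_case in the frame of board below -0.05 m and z of tape_case in the frame of board between 0.004 and 0.014 m and angle between the y axis of each of long_offcut, sanding_block, tape_measure and the x axis of board, either way round below 0.17 rad and angle between each of long_offcut, block_plane, sanding_block, tape_measure's own z axis and vertical below 0.13 rad and linear speed of each of long_offcut, block_plane, sanding_block, tape_measure below 0.01 m/s); the robot touches nothing.
It fails at once if a bystander (short offcut or spanner) is moved more than 20 mm (distance of any of short_offcut, spanner from where it was at the start of the episode above 0.02 m).
It also fails if it takes over 106 s, if anything falls off the work surface, if the arm or the gripper's body presses on something with over 40 N, if the wrist force passes 120 N, or if a joint passes its speed limit or range.

## Robot

A 7-joint arm with a two-finger parallel gripper is mounted at the origin on a cart in front of the work surface, level with it; the furniture and walls round the work are solid. World frame = base frame: x ahead of the robot, y to its left, z up, the work surface at z = 0. Lengths are in m, angles in rad, forces in N, time in s.
With the tool pointing down it reaches from about 0.425 to 0.925 m from the base axis. Payload 6.8 kg.
Tool frame: the origin (TCP) lies at the very end of the fingers, on their centre line; the grasp point (between the pads) lies bot.tcp_to_grasp behind it (bot.tcp_to_grasp is the distance from the TCP to the grasp point, in m); z points along the fingers, y is the line along which they close (so a half turn about z gives the same grasp; the last joint's range is limited). The gripper opens to 85 mm and grips with 20 to 120 N. Pads are 22 mm wide; open, the fingers measure 114 mm over their backs; the gripper's body (76 mm by 85 mm) begins 54 mm behind the grasp point. The pads swing forward as they close: fully open they stand 13 mm farther back than shut.
Start: joints at [-1.427, 0.477, 0.022, 1.555, -0.011, 1.109, -0.083], TCP at [0.168, 0.654, 0.231] pointing down, gripper open.
Joint ranges: [-2.96, 2.96], [-0.34, 2.1], [-1.41, 1.46], [0.24, 2.44], [-1.37, 4.51], [0.17, 1.92], [-2.96, 2.96]. Speed limits (rad/s): [2.39, 2.39, 3.14, 3.14, 3.14, 3.14, 3.14].

## Interface

Orientations are given as a unit quaternion [w, x, y, z].
In Python, from station import bot gives the robot as it stands.
- The arm moves only by the tool servo_tool, never from a script. Its argument "motion" is a list that holds one entry, the list of rows, each a list of 7 numbers: the shift along the tool's x, y, z in m, then the turn, a rotation vector about the tool's x, y, z in units of 5 degrees (1.0 is 5 degrees), then the opening, from 0 (shut) to 1 (fully open). A call has 1 to 20 rows; each row is the pose to reach, as a shift and turn from the pose commanded when the call began, along the tool's axes at that moment; what a row does not reach only later rows make up. A row lasts 1/12 s, in which the tool goes at most 41.7 mm and 7.16 degrees, less where a joint would pass 70% of its speed; a pose out of reach is approached as far as the arm can. A call with a gripper value outside its range is refused whole. The fingers move at their own pace and stop on an object; "grip_force" is the grip in N (left out, the last holds). Time passes only in rows, so rows that repeat a pose let the fingers close. It gives the time, the measured TCP pose, the force, the opening and the grip force at its end, in the units of the state.
- bot.get_obs(): the state, without advancing time (a new reading comes with each control period).
- bot.read_camera(name): name is "scene" or "top"; returns a dict with "img" (420x560x3 uint8, red, green, blue), "K" (3x3 intrinsics, pixels), "pose" (4x4, takes a point from camera to world coordinates). Camera axes: x right, y down, z forward; pixel columns grow to the right and rows downward; lengths in m; the calibration is good to about 2 mm. A picture is of the moment at which its call begins. There is no depth.
- bot.hand_in(): hands the job in; it is judged then, once.
The state is a dict: "t": time; "q": joint angles; "joint_vel": joint speeds; "joint_torque": joint torques, N m; "eef_pos": TCP position; "tool_rot": TCP orientation; "contact_force": force on the tool from outside, world axes, zero at the start; "torque": the same for the moment, N m; "gripper_width": opening from 0.0 (shut) to 1.0 (fully open); "grasp_force": force on a finger pad.
Only numpy, scipy, OpenCV 4.12 (cv2) and the standard library are available. Lean on these libraries where they do the work, as an engineer would, in place of code of your own. Each camera call takes 0.05 s, during which the arm holds its last target. There are 200 camera calls.

## Working session

There is one attempt and no reset: what is moved stays moved. The work goes in short steps, Python scripts to look and compute and a tool call to move; the robot and the scene stay as the last step left them, time stands still between calls to the robot, and variables do not carry over. Pictures are saved under pics/ and viewed, at most 14 in all, crops included, and the job is handed in when it is done.

Besides the shell and the picture viewer there is one more tool, called after "Emit:" as a command line: name --argument value ..., lists and objects as JSON in quotes. servo_tool: Moves the arm, as the interface text tells. Its arguments: {"type":"object","properties":{"motion":{"type":"array"},"grip_force":{"type":"number"}},"required":["motion"]}

```bash
ls; mkdir -p pics
python3 - <<'E'
from station import bot
import cv2,numpy as np
for n in("scene","top"):
    c=bot.read_camera(n); cv2.imwrite(f"pics/{n}0.png",cv2.resize(c["img"][:,:,::-1],(800,600),interpolation=cv2.INTER_CUBIC)); np.savez(f"{n}0.npz",**c)
    print(n,c["K"].round(1).tolist(),c["pose"].round(3).tolist())
o=bot.get_obs();print(o);print(bot.tcp_to_grasp)
E
```

```text
pics
scene [[434.3, 0.0, 277.6], [0.0, 434.3, 213.5], [0.0, 0.0, 1.0]] [[0.655, -0.537, 0.532, 0.025], [-0.756, -0.465, 0.462, -0.46], [-0.001, -0.704, -0.71, 0.74], [0.0, 0.0, 0.0, 1.0]]
top [[441.4, 0.0, 277.8], [0.0, 441.4, 212.2], [0.0, 0.0, 1.0]] [[0.003, -0.998, 0.055, 0.506], [-0.999, -0.005, -0.035, 0.019], [0.035, -0.055, -0.998, 1.134], [0.0, 0.0, 0.0, 1.0]]
{'t': 0.1, 'q': array([-1.42707831,  0.47771612,  0.02233477,  1.55631265, -0.01151889,
        1.109315  , -0.0830998 ]), 'joint_vel': array([ 1.41828336e-05, -1.57663936e-04,  1.63168885e-03, -2.92299469e-03,
        8.48973254e-04,  2.14236071e-03,  5.05795463e-04]), 'joint_torque': array([ 3.82597646e-03, -5.97761428e+01,  1.61330111e+00, -2.81955385e+01,
        1.27793927e-02,  4.99945381e-03, -2.26811704e-05]), 'eef_pos': array([0.16805616, 0.65320844, 0.23044053]), 'tool_rot': array([-5.35901458e-05,  1.25567026e-01,  9.92084806e-01, -8.09933340e-04]), 'contact_force': array([-0.09569467, -0.74360818,  0.35282921]), 'torque': array([-0.03002907,  0.04783408, -0.00695606]), 'grasp_force': 0.0, 'gripper_width': 1.0008915853773628}
0.0187
```

View pics/top0.png

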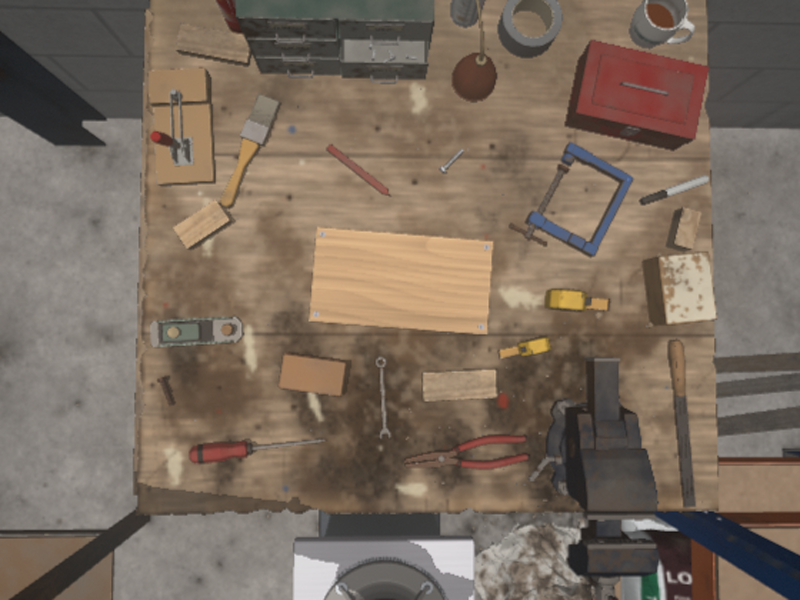

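View pics/scene0.png

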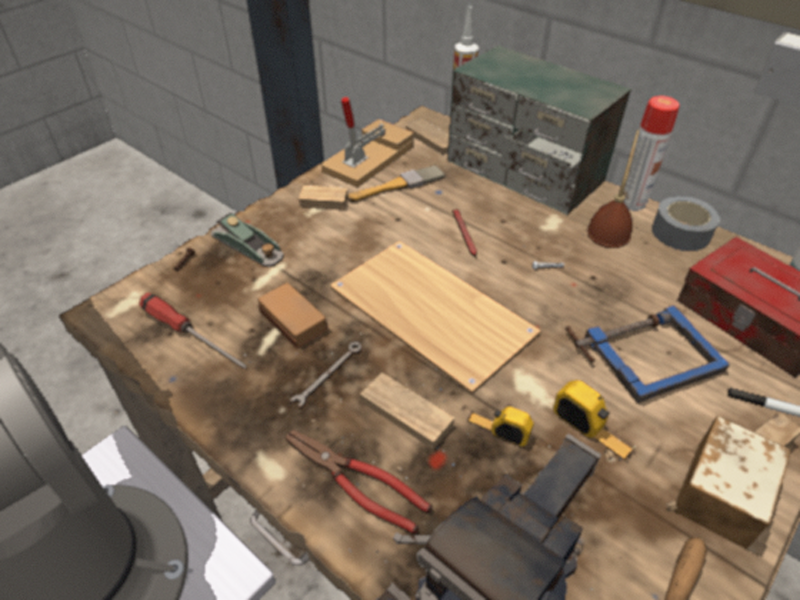

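The top view shows the board with corners near (317,228), (493,241), (487,333) and (309,320). The long offcut is at (459,386), the short one at (203,225), the plane at (197,331) and the sanding block at (313,375). The large tape is at (577,300) with its tongue to the right; the small tape at (527,348) is the decoy. The spanner is at (382,398). Next I'll segment each object and cast rays.

```bash
cat > h.py <<'E'
import cv2,numpy as np
def ray(c,uv,z):
    K,P=c["K"],c["pose"]; uv=np.atleast_2d(uv).astype(float)
    d=np.c_[(uv-K[:2,2])/[K[0,0],K[1,1]],np.ones(len(uv))]@P[:3,:3].T
    return P[:3,3]+d*((z-P[2,3])/d[:,2])[:,None]
def proj(c,X):
    P=c["pose"]; p=(np.atleast_2d(X)-P[:3,3])@P[:3,:3]
    p=p@c["K"].T; return p[:,:2]/p[:,2:]
def seg(img,box):   # box u0,v0,u1,v1 in 560x420 px
    u0,v0,u1,v1=[int(round(b)) for b in box]; S=4; m=8
    sub=cv2.resize(np.ascontiguousarray(img[v0-m:v1+m,u0-m:u1+m]),None,fx=S,fy=S,interpolation=cv2.INTER_CUBIC)
    mk=np.zeros(sub.shape[:2],np.uint8)
    cv2.grabCut(sub,mk,(m*S,m*S,(u1-u0)*S,(v1-v0)*S),np.zeros((1,65)),np.zeros((1,65)),6,cv2.GC_INIT_WITH_RECT)
    b=((mk==1)|(mk==3)).astype(np.uint8)
    b=cv2.morphologyEx(b,cv2.MORPH_OPEN,np.ones((9,9)))
    cs,_=cv2.findContours(b,cv2.RETR_EXTERNAL,cv2.CHAIN_APPROX_NONE)
    k=max(cs,key=cv2.contourArea)[:,0,:]
    return (k+.5)/S-.5+[u0-m,v0-m]
def rect(c,k,z):
    p=ray(c,k,z)[:,:2]; (x,y),(a,b),t=cv2.minAreaRect((p*1000).astype(np.float32))
    if a>b: a,b,t=b,a,t+90   # b long; dir of long = t+90
    L=np.deg2rad(t+90); L=(L+np.pi/2)%np.pi-np.pi/2
    return np.round([x,y,a,b],1),round(float(L),3)
E
python3 - <<'E'
from h import *
c=np.load("top0.npz"); img=c["img"]; s=.7
B={"board":(303,222,499,340,.009),"long":(417,363,503,407,.02),"short":(168,195,237,254,.022),"plane":(145,310,249,353,.03),"sand":(273,347,355,401,.032),"tape":(540,283,615,317,.05),"spanner":(372,350,397,445,.004)}
vis=cv2.resize(img,None,fx=2,fy=2,interpolation=cv2.INTER_CUBIC)
for n,b in B.items():
    k=seg(img,[x*s for x in b[:4]]); cv2.polylines(vis,[np.int32(k*2)],True,(255,0,0),1)
    print(n,*rect(c,k,b[4]))
cv2.imwrite("pics/seg.png",vis[240:680,180:900,::-1])
E
```

```text
board [608.9 -28.9 170.5 320.2] 1.499
long [ 424.1 -130.5   50.5  130.5] -1.529
short [702.8 321.2  70.1  97.2] -0.784
plane [517.  328.9  47.3 156.4] -1.507
sand [442.4 127.1  61.7 110.6] 1.433
tape [ 573.6 -332.8   40.5  115. ] 1.561
spanner [404.9   5.4  18.9 137.9] 0.049
```

View pics/seg.png

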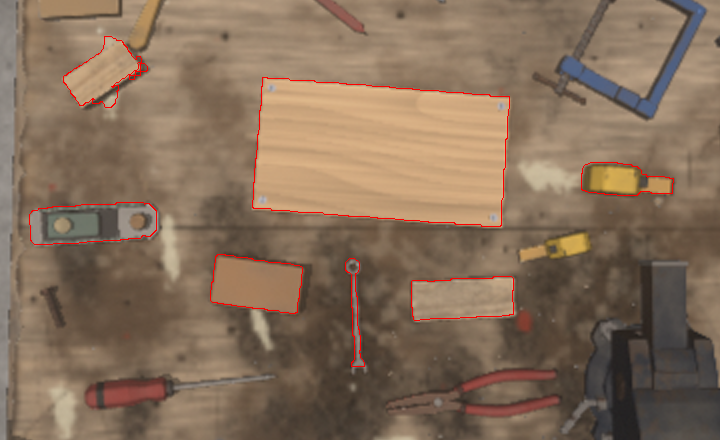

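The contours match the given sizes: board 170.5×320 mm, offcut 50.5×130.5, sanding block 62×111. Two things still need checking before I move: the height at which to read the plane's ends, and the tape case.

Run:
```python
from h import *
c=np.load("top0.npz"); d=np.load("scene0.npz"); s=.7
def ends(k,c,z,L):
    p=ray(c,k,z)[:,:2]*1000; e=np.array([np.cos(L),np.sin(L)]); t=p@e; w=p@[-e[1],e[0]]
    return [t.min().round(1),t.max().round(1),w.min().round(1),w.max().round(1)]
kp=seg(c["img"],[x*s for x in(145,310,249,353)]); kq=seg(d["img"],[x*s for x in(208,208,290,270)])
for z in(.0,.01,.02,.03): print("plane",z,ends(kp,c,z,np.pi-1.507),ends(kq,d,z,np.pi-1.507))
kt=seg(c["img"],[x*s for x in(540,283,615,317)]); kd=seg(d["img"],[x*s for x in(548,375,640,465)])
for z in(.0,.005,.03,.06): print("tape",z,ends(kt,c,z,1.561),ends(kd,d,z,1.561))
hsv=cv2.cvtColor(c["img"],cv2.COLOR_RGB2HSV); m=cv2.inRange(hsv,(20,120,120),(35,255,255)); m[:, :375]=0;m[:190]=0;m[225:]=0;m[:,425:]=0
y=np.argwhere(m)[:,::-1]; print(len(y),rect(c,y,.062),ends(y,c,.062,1.561))
v=np.hstack([cv2.resize(c["img"][195:225,375:435],(780,390),interpolation=cv2.INTER_CUBIC)])
w=cv2.resize(d["img"][140:190,140:210],(273,195),interpolation=cv2.INTER_CUBIC);w2=cv2.resize(d["img"][260:330,380:455],(210,195),interpolation=cv2.INTER_CUBIC)
w3=cv2.resize(c["img"][215:250,98:180],(297,127),interpolation=cv2.INTER_CUBIC)
bot=np.zeros((195,780,3),np.uint8); bot[:,:273]=w; bot[:,273:483]=w2; bot[:127,483:780]=w3
cv2.imwrite("pics/crop.png",np.vstack([v,bot])[:,:,::-1])
```

```text
plane 0.0 [np.float64(223.4), np.float64(370.7), np.float64(-562.3), np.float64(-512.9)] [np.float64(216.7), np.float64(404.7), np.float64(-588.4), np.float64(-510.4)]
plane 0.01 [np.float64(221.3), np.float64(367.3), np.float64(-561.8), np.float64(-512.8)] [np.float64(207.5), np.float64(393.0), np.float64(-580.3), np.float64(-503.5)]
plane 0.02 [np.float64(219.2), np.float64(363.9), np.float64(-561.3), np.float64(-512.7)] [np.float64(198.4), np.float64(381.3), np.float64(-572.3), np.float64(-496.5)]
plane 0.03 [np.float64(217.1), np.float64(360.6), np.float64(-560.8), np.float64(-512.7)] [np.float64(189.2), np.float64(369.6), np.float64(-564.3), np.float64(-489.5)]
tape 0.0 [np.float64(-403.5), np.float64(-283.2), np.float64(-601.3), np.float64(-558.9)] [np.float64(-397.1), np.float64(-268.8), np.float64(-644.0), np.float64(-558.2)]
tape 0.005 [np.float64(-401.6), np.float64(-281.8), np.float64(-600.9), np.float64(-558.7)] [np.float64(-397.5), np.float64(-270.1), np.float64(-639.9), np.float64(-554.6)]
tape 0.03 [np.float64(-392.2), np.float64(-275.0), np.float64(-598.7), np.float64(-557.5)] [np.float64(-399.6), np.float64(-276.6), np.float64(-619.1), np.float64(-536.7)]
tape 0.06 [np.float64(-380.9), np.float64(-266.9), np.float64(-596.2), np.float64(-556.1)] [np.float64(-402.2), np.float64(-284.3), np.float64(-594.2), np.float64(-515.2)]
308 (array([ 572.9, -311.8,   32. ,   59.6]), -1.566) [np.float64(-336.2), np.float64(-276.6), np.float64(-592.2), np.float64(-560.0)]
```

View pics/crop.png

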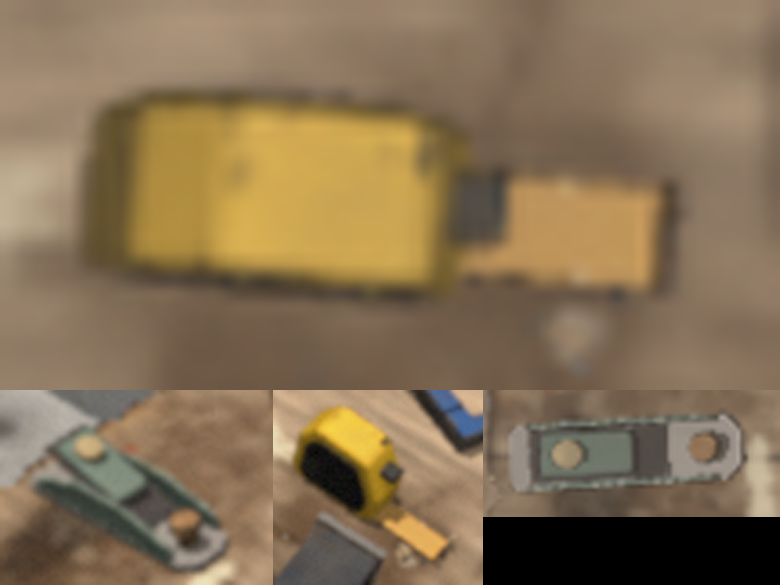

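The crop settles both points. The plane's sole tips are low, so at z=0.01 its centre is (517, 334.5) and its length 159 mm. The tape case centre is (573, −317.5), which the tongue tip at −400 and the case back at −283 agree on. The tongue points to −y. Now I'll write the move calculator.

```bash
cat > go.py <<'E'
import sys,numpy as np
from scipy.spatial.transform import Rotation as R
from station import bot
# args: groups of x y z psi (mm, rad of tool y): prints targets relative to the present pose
o=bot.get_obs(); q=o["tool_rot"]; R0=R.from_quat(np.r_[q[1:],q[0]]); p=o["eef_pos"]
y0=R0.as_matrix()[:,1]
print("t",round(o["t"],2),"p",(p*1000).round(1),"psi",np.arctan2(y0[1],y0[0]).round(3),"F",o["contact_force"].round(1),"w",round(o["gripper_width"],3),"q7",o["q"][6].round(2))
a=np.array(sys.argv[1:],float).reshape(-1,4)
for x,y,z,s in a:
    M=np.c_[[-np.sin(s),np.cos(s),0],[np.cos(s),np.sin(s),0],[0,0,-1]]
    d=R0.inv().apply(np.array([x,y,z])/1000-p); r=(R0.inv()*R.from_matrix(M)).as_rotvec()/np.deg2rad(5)
    print(d.round(4).tolist(),r.round(2).tolist(),"rows>",max(np.linalg.norm(d)/.0417,np.linalg.norm(r)*5/7.16).round(1))
E
python3 go.py 500 300 200 .6 424 -130.5 100 .042
```

```text
t 0.1 p [168.1 653.2 230.4] psi 1.319 F [-0.1 -0.7  0.4] w 1.001 q7 -0.08
[-0.4095, -0.2593, 0.0309] [-0.02, 0.01, 8.24] rows> 11.6
[-0.4431, -0.695, 0.1316] [-0.02, 0.01, 14.63] rows> 20.0
```

Emit:
servo_tool --motion '[[[-0.4095,-0.2593,0.031,0,0,8.24,1],[-0.4095,-0.2593,0.031,0,0,8.24,1],[-0.4095,-0.2593,0.031,0,0,8.24,1],[-0.4095,-0.2593,0.031,0,0,8.24,1],[-0.4095,-0.2593,0.031,0,0,8.24,1],[-0.4095,-0.2593,0.031,0,0,8.24,1],[-0.4095,-0.2593,0.031,0,0,8.24,1],[-0.4095,-0.2593,0.031,0,0,8.24,1],[-0.4095,-0.2593,0.031,0,0,8.24,1],[-0.4095,-0.2593,0.031,0,0,8.24,1],[-0.4095,-0.2593,0.031,0,0,8.24,1],[-0.4431,-0.695,0.1,0,0,14.63,1],[-0.4431,-0.695,0.1,0,0,14.63,1],[-0.4431,-0.695,0.1,0,0,14.63,1],[-0.4431,-0.695,0.1,0,0,14.63,1],[-0.4431,-0.695,0.1,0,0,14.63,1],[-0.4431,-0.695,0.1,0,0,14.63,1],[-0.4431,-0.695,0.1,0,0,14.63,1],[-0.4431,-0.695,0.1,0,0,14.63,1],[-0.4431,-0.695,0.1,0,0,14.63,1]]]'

```text
t: 1.77
eef_pos: [0.4338, -0.0487, 0.1441]
tool_rot: [-0.0, 0.692, 0.722, 0.0]
contact_force: [1.0, -0.7, -0.2]
gripper_width: 1.002
grasp_force: 0.0
```

```bash
python3 go.py 424 -130.5 70 .042 424 -130.5 0 .042
```

```text
t 1.77 p [433.8 -48.7 144.1] psi 0.043 F [ 1.  -0.7 -0.2] w 1.002 q7 0.2
[-0.0813, -0.0133, 0.074] [0.0, -0.0, 0.01] rows> 2.7
[-0.0813, -0.0134, 0.144] [0.0, -0.0, 0.01] rows> 4.0
```

Emit:
servo_tool --motion '[[[-0.081,-0.013,0.074,0,0,0,1],[-0.081,-0.013,0.074,0,0,0,1],[-0.081,-0.013,0.074,0,0,0,1],[-0.081,-0.013,0.074,0,0,0,1],[-0.081,-0.013,0.074,0,0,0,1],[-0.081,-0.013,0.074,0,0,0,1]]]'

```text
t: 2.27
eef_pos: [0.4254, -0.1281, 0.0705]
tool_rot: [-0.0, 0.692, 0.722, 0.0]
contact_force: [0.8, 0.4, -0.6]
gripper_width: 0.998
grasp_force: 0.0
```

```bash
python3 go.py 424 -130.5 0 .042
```

```text
t 2.27 p [ 425.4 -128.1   70.5] psi 0.043 F [ 0.8  0.4 -0.6] w 0.998 q7 0.54
[-0.0024, -0.0015, 0.0705] [0.0, -0.0, 0.01] rows> 1.7
```

Emit:
servo_tool --motion '[[[-0.001,-0.001,0.025,0,0,0,1],[-0.002,-0.001,0.05,0,0,0,1],[-0.002,-0.001,0.065,0,0,0,1],[-0.002,-0.001,0.0705,0,0,0,1],[-0.002,-0.001,0.0705,0,0,0,1],[-0.002,-0.001,0.0705,0,0,0,0.3],[-0.002,-0.001,0.0705,0,0,0,0.3],[-0.002,-0.001,0.0705,0,0,0,0.3],[-0.002,-0.001,0.0705,0,0,0,0.3],[-0.002,-0.001,0.0705,0,0,0,0.3],[-0.002,-0.001,0.0705,0,0,0,0.3],[-0.002,-0.001,0.0705,0,0,0,0.3],[-0.002,-0.001,0.0705,0,0,0,0.3]]]' --grip_force 40

```text
t: 3.35
eef_pos: [0.4251, -0.1305, 0.001]
tool_rot: [0.001, 0.692, 0.722, 0.001]
contact_force: [-0.3, 0.6, 7.2]
gripper_width: 0.579
grasp_force: 40.7
```

```bash
python3 go.py 424 -130.5 70 .042 608.9 -28.9 70 1.499
```

```text
t 3.35 p [ 425.1 -130.5    1. ] psi 0.043 F [-0.3  0.6  7.2] w 0.579 q7 0.65
[0.0, -0.001, -0.0691] [0.02, -0.0, 0.01] rows> 1.7
[0.0936, 0.1881, -0.0686] [0.02, 0.02, -16.69] rows> 11.7
```

Emit:
servo_tool --motion '[[[0,0,-0.02,0,0,0,0.3],[0,0,-0.045,0,0,0,0.3],[0,0,-0.07,0,0,-0.5,0.3],[0.005,0.01,-0.07,0,0,-1.5,0.3],[0.012,0.024,-0.07,0,0,-2.7,0.3],[0.02,0.04,-0.07,0,0,-3.9,0.3],[0.028,0.056,-0.07,0,0,-5.1,0.3],[0.036,0.072,-0.07,0,0,-6.3,0.3],[0.043,0.086,-0.07,0,0,-7.5,0.3],[0.05,0.1,-0.07,0,0,-8.7,0.3],[0.057,0.114,-0.07,0,0,-9.9,0.3],[0.064,0.128,-0.07,0,0,-11.1,0.3],[0.07,0.141,-0.07,0,0,-12.3,0.3],[0.076,0.153,-0.07,0,0,-13.5,0.3],[0.082,0.165,-0.07,0,0,-14.7,0.3],[0.088,0.177,-0.07,0,0,-15.7,0.3],[0.0936,0.188,-0.07,0,0,-16.4,0.3],[0.0936,0.188,-0.07,0,0,-16.7,0.3],[0.0936,0.188,-0.07,0,0,-16.7,0.3],[0.0936,0.188,-0.07,0,0,-16.7,0.3]]]'

```text
t: 5.02
eef_pos: [0.6071, -0.0298, 0.0699]
tool_rot: [-0.0, 0.037, 0.999, -0.0]
contact_force: [-0.3, -0.7, 0.1]
gripper_width: 0.584
grasp_force: 42.8
```

```bash
cat > snap.py <<'E'
import sys; from station import bot; from h import *
for n in sys.argv[2:]:
    c=bot.read_camera(n); np.savez(f"{n}{sys.argv[1]}.npz",**c); cv2.imwrite(f"pics/{n}{sys.argv[1]}.png",cv2.resize(c["img"][:,:,::-1],(800,600),interpolation=cv2.INTER_CUBIC))
E
python3 snap.py 1 scene top; python3 go.py 608.9 -28.9 11 1.499
```

```text
t 5.12 p [607.1 -29.9  69.9] psi 1.498 F [-0.4  0.3 -0.7] w 0.577 q7 1.52
[-0.0017, 0.0012, 0.0589] [-0.01, -0.01, -0.02] rows> 1.4
```

View pics/scene1.png

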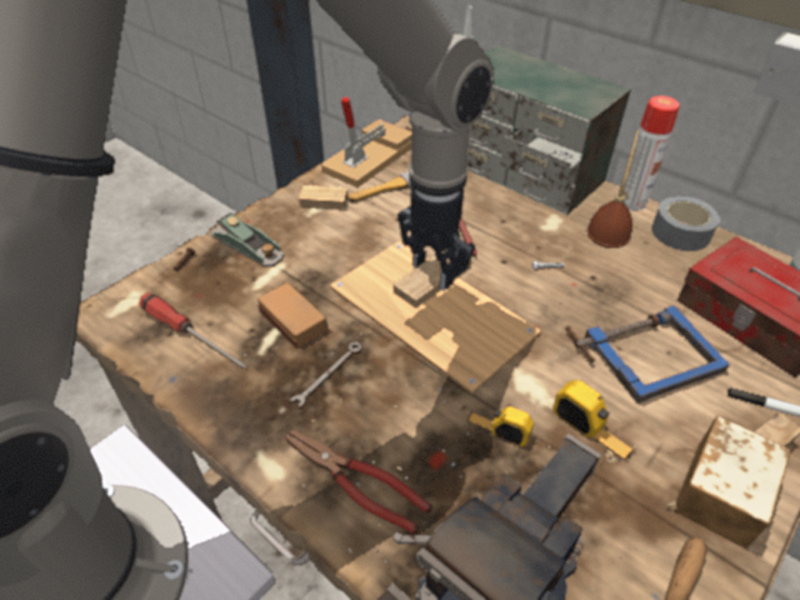

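The offcut is held above the board at about (418,282) and lies in line. I'll lower it and release.

Emit:
servo_tool --motion '[[[-0.001,0.001,0.02,0,0,0,0.3],[-0.0015,0.001,0.04,0,0,0,0.3],[-0.0015,0.001,0.05,0,0,0,0.3],[-0.0015,0.001,0.056,0,0,0,0.3],[-0.0015,0.001,0.059,0,0,0,0.3],[-0.0015,0.001,0.059,0,0,0,0.3],[-0.0015,0.001,0.059,0,0,0,0.65],[-0.0015,0.001,0.059,0,0,0,0.85],[-0.0015,0.001,0.059,0,0,0,0.85],[-0.0015,0.001,0.059,0,0,0,0.85],[-0.0015,0.001,0.04,0,0,0,0.85],[-0.0015,0.001,0.01,0,0,0,1],[-0.0015,0.001,-0.02,0,0,0,1],[-0.0015,0.001,-0.05,0,0,0,1],[-0.0015,0.001,-0.05,0,0,0,1]]]'

```text
t: 6.37
eef_pos: [0.6136, -0.0285, 0.1262]
tool_rot: [0.005, 0.036, 0.999, 0.0]
contact_force: [0.8, 0.7, 0.3]
gripper_width: 1.0
grasp_force: 0.0
```

```bash
python3 go.py 517 334.5 90 .064
```

```text
t 6.37 p [613.6 -28.5 126.2] psi 1.499 F [0.8 0.7 0.3] w 1.0 q7 1.51
[0.1228, 0.3551, 0.0354] [0.1, 0.09, 16.45] rows> 11.5
```

Emit:
servo_tool --motion '[[[0.123,0.355,0.02,0,0,16.45,1],[0.123,0.355,0.02,0,0,16.45,1],[0.123,0.355,0.02,0,0,16.45,1],[0.123,0.355,0.02,0,0,16.45,1],[0.123,0.355,0.02,0,0,16.45,1],[0.123,0.355,0.02,0,0,16.45,1],[0.123,0.355,0.02,0,0,16.45,1],[0.123,0.355,0.02,0,0,16.45,1],[0.123,0.355,0.02,0,0,16.45,1],[0.123,0.355,0.02,0,0,16.45,1],[0.123,0.355,0.02,0,0,16.45,1],[0.123,0.355,0.02,0,0,16.45,1],[0.123,0.355,0.02,0,0,16.45,1],[0.123,0.355,0.02,0,0,16.45,1],[0.123,0.355,0.02,0,0,16.45,1],[0.123,0.355,0.02,0,0,16.45,1]]]'

```text
t: 7.7
eef_pos: [0.5123, 0.3344, 0.0999]
tool_rot: [-0.0, 0.684, 0.73, 0.0]
contact_force: [-0.3, -0.2, 0.0]
gripper_width: 1.002
grasp_force: 0.0
```

```bash
python3 snap.py 2 top; python3 go.py 517 334.5 7 .064
python3 - <<'E'
from h import *
c=np.load("top2.npz")
k=seg(c["img"],[x*.7 for x in(370,225,425,330)]);print(rect(c,k,.029))
cv2.imwrite("pics/c2.png",cv2.resize(c["img"][150:260,90:370,::-1],None,fx=2.8,fy=2.8,interpolation=cv2.INTER_CUBIC))
E
```

```text
t 7.75 p [512.3 334.4  99.9] psi 0.065 F [-0.  -0.1  0.4] w 0.998 q7 -0.35
[-0.0002, 0.0047, 0.0929] [0.0, -0.0, 0.01] rows> 2.2
(array([609.8, -29.5,  58.5, 135. ]), -0.071)
```

View pics/c2.png

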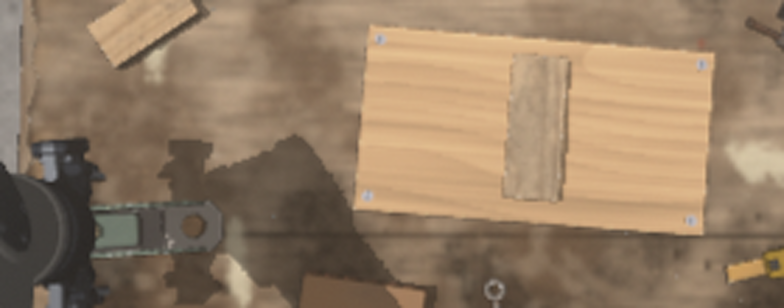

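The offcut sits in the middle of the board at (610, −29.5), yaw −0.071. Now I'll grip the plane.

Emit:
servo_tool --motion '[[[0,0.005,0.03,0,0,0,1],[0,0.005,0.06,0,0,0,1],[0,0.005,0.08,0,0,0,1],[0,0.005,0.09,0,0,0,1],[0,0.005,0.093,0,0,0,1],[0,0.005,0.093,0,0,0,1],[0,0.005,0.093,0,0,0,0.3],[0,0.005,0.093,0,0,0,0.3],[0,0.005,0.093,0,0,0,0.3],[0,0.005,0.093,0,0,0,0.3],[0,0.005,0.093,0,0,0,0.3],[0,0.005,0.093,0,0,0,0.3],[0,0.005,0.093,0,0,0,0.3],[0,0.005,0.093,0,0,0,0.3],[0,0.005,0.093,0,0,0,0.3]]]' --grip_force 80

```text
t: 9.0
eef_pos: [0.518, 0.3356, 0.0083]
tool_rot: [0.0, 0.684, 0.729, 0.001]
contact_force: [-0.3, -0.3, 7.5]
gripper_width: 0.516
grasp_force: 84.7
```

```bash
python3 go.py 609.5 -29.2 110 1.499
```

```text
t 9.0 p [518.  335.6   8.3] psi 0.064 F [-0.3 -0.3  7.5] w 0.516 q7 -0.29
[-0.3697, 0.0681, -0.1022] [0.03, -0.0, -16.44] rows> 11.5
```

Emit:
servo_tool --motion '[[[0,0,-0.02,0,0,0,0.3],[0,0,-0.05,0,0,0,0.3],[-0.005,0.001,-0.08,0,0,-0.3,0.3],[-0.02,0.004,-0.095,0,0,-1,0.3],[-0.045,0.008,-0.1,0,0,-2,0.3],[-0.07,0.013,-0.1,0,0,-3.2,0.3],[-0.096,0.018,-0.1,0,0,-4.4,0.3],[-0.122,0.022,-0.1,0,0,-5.6,0.3],[-0.148,0.027,-0.1,0,0,-6.8,0.3],[-0.174,0.032,-0.1,0,0,-8,0.3],[-0.2,0.037,-0.1,0,0,-9.2,0.3],[-0.226,0.042,-0.1,0,0,-10.4,0.3],[-0.252,0.046,-0.1,0,0,-11.6,0.3],[-0.278,0.051,-0.1,0,0,-12.8,0.3],[-0.304,0.056,-0.1,0,0,-13.9,0.3],[-0.33,0.061,-0.1,0,0,-14.9,0.3],[-0.35,0.065,-0.1,0,0,-15.7,0.3],[-0.364,0.067,-0.1,0,0,-16.2,0.3],[-0.37,0.068,-0.1,0,0,-16.44,0.3],[-0.37,0.068,-0.1,0,0,-16.44,0.3]]]'

```text
t: 10.67
eef_pos: [0.6079, -0.0332, 0.1062]
tool_rot: [-0.001, 0.038, 0.999, -0.001]
contact_force: [0.8, -0.1, -5.9]
gripper_width: 0.514
grasp_force: 84.0
```

Emit:
servo_tool --motion '[[[0,0,0,0,0,0,0.3],[0,0,0,0,0,0,0.3],[0,0,0,0,0,0,0.3]]]'

```text
t: 10.92
eef_pos: [0.6083, -0.0285, 0.1065]
tool_rot: [-0.0, 0.035, 0.999, 0.0]
contact_force: [0.3, 0.1, -5.4]
gripper_width: 0.513
grasp_force: 84.0
```

```bash
python3 snap.py 3 scene top; python3 go.py 609.5 -29.2 38 1.499
python3 - <<'E'
from h import *
a=np.load("scene3.npz")["img"][120:290,200:390,::-1]; b=np.load("top3.npz")["img"][130:260,200:370,::-1]
cv2.imwrite("pics/c3.png",np.hstack([cv2.resize(a,(400,358),interpolation=cv2.INTER_CUBIC),cv2.resize(b,(400,358),interpolation=cv2.INTER_CUBIC)]))
E
```

```text
t 11.02 p [608.5 -28.8 106.7] psi 1.5 F [ 0.3 -0.2 -6.2] w 0.515 q7 1.5
[-0.001, -0.0004, 0.0687] [0.0, -0.0, 0.01] rows> 1.6
```

View pics/c3.png

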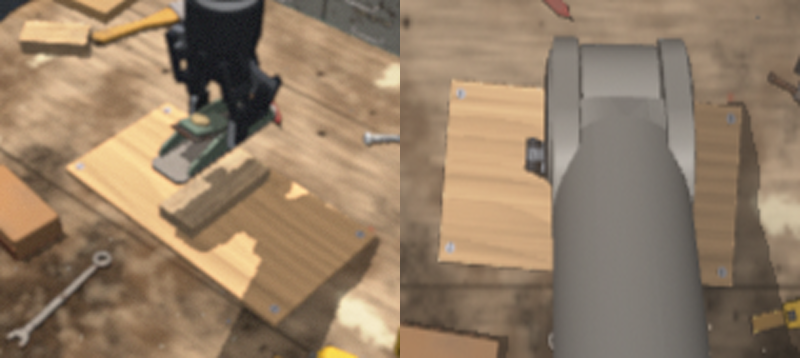

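The plane hangs level above the offcut, in line with it. I'll lower it and check the contact before releasing.

Emit:
servo_tool --motion '[[[-0.001,0,0.015,0,0,0,0.3],[-0.001,0,0.035,0,0,0,0.3],[-0.001,0,0.05,0,0,0,0.3],[-0.001,0,0.06,0,0,0,0.3],[-0.001,0,0.064,0,0,0,0.3],[-0.001,0,0.067,0,0,0,0.3],[-0.001,0,0.068,0,0,0,0.3],[-0.001,0,0.068,0,0,0,0.3],[-0.001,0,0.068,0,0,0,0.3]]]'

```text
t: 11.77
eef_pos: [0.6104, -0.0301, 0.0396]
tool_rot: [0.001, 0.036, 0.999, 0.0]
contact_force: [-0.2, -0.1, -5.3]
gripper_width: 0.513
grasp_force: 84.0
```

Emit:
servo_tool --motion '[[[0,0,0.001,0,0,0,0.3],[0,0,0.002,0,0,0,0.3],[0,0,0.002,0,0,0,0.3],[0,0,0.002,0,0,0,0.3],[0,0,0.002,0,0,0,0.6],[0,0,0.002,0,0,0,0.8],[0,0,0.002,0,0,0,0.9],[0,0,0.002,0,0,0,0.9],[0,0,-0.015,0,0,0,0.9],[0,0,-0.045,0,0,0,1],[0,0,-0.08,0,0,0,1],[0,0,-0.11,0,0,0,1],[0,0,-0.11,0,0,0,1]]]'

```text
t: 12.85
eef_pos: [0.6139, -0.0303, 0.1555]
tool_rot: [0.006, 0.036, 0.999, 0.0]
contact_force: [0.8, -0.7, 0.2]
gripper_width: 0.998
grasp_force: 0.0
```

```bash
python3 go.py 442.4 127.1 90 -.138
```

```text
t 12.85 p [613.9 -30.3 155.5] psi 1.498 F [ 0.8 -0.7  0.2] w 0.998 q7 1.5
[0.1832, 0.1444, 0.0637] [0.11, 0.08, 18.75] rows> 13.1
```

Emit:
servo_tool --motion '[[[0.183,0.1444,0.05,0,0,18.75,1],[0.183,0.1444,0.05,0,0,18.75,1],[0.183,0.1444,0.05,0,0,18.75,1],[0.183,0.1444,0.05,0,0,18.75,1],[0.183,0.1444,0.05,0,0,18.75,1],[0.183,0.1444,0.05,0,0,18.75,1],[0.183,0.1444,0.05,0,0,18.75,1],[0.183,0.1444,0.05,0,0,18.75,1],[0.183,0.1444,0.05,0,0,18.75,1],[0.183,0.1444,0.05,0,0,18.75,1],[0.183,0.1444,0.05,0,0,18.75,1],[0.183,0.1444,0.05,0,0,18.75,1],[0.183,0.1444,0.05,0,0,18.75,1],[0.183,0.1444,0.05,0,0,18.75,1],[0.183,0.1444,0.05,0,0,18.75,1],[0.183,0.1444,0.05,0,0,18.75,1],[0.183,0.1444,0.05,0,0,18.75,1]]]'

```text
t: 14.27
eef_pos: [0.4376, 0.1272, 0.0988]
tool_rot: [-0.0, 0.753, 0.658, 0.0]
contact_force: [0.0, -0.2, 0.3]
gripper_width: 1.0
grasp_force: 0.0
```

```bash
python3 snap.py 4 top scene; python3 go.py 442.4 127.1 5 -.138
python3 - <<'E'
from h import *
c=np.load("top4.npz");d=np.load("scene4.npz")
v=cv2.resize(c["img"][140:300,170:370,::-1],(450,360),interpolation=cv2.INTER_CUBIC)
w=cv2.resize(d["img"][130:280,170:390,::-1],(528,360),interpolation=cv2.INTER_CUBIC)[:,178:]
cv2.imwrite("pics/c4.png",np.hstack([v,w]))
k=seg(c["img"],[x*.7 for x in(365,212,425,345)]);print(rect(c,k,.04))
E
```

```text
t 14.37 p [437.6 127.1  98.8] psi -0.136 F [-0.5  1.1 -0.2] w 1.0 q7 -0.32
[0.0006, 0.0047, 0.0938] [0.0, -0.0, 0.02] rows> 2.3
(array([606.6, -32.6,  65.3, 166.2]), -0.071)
```

View pics/c4.png

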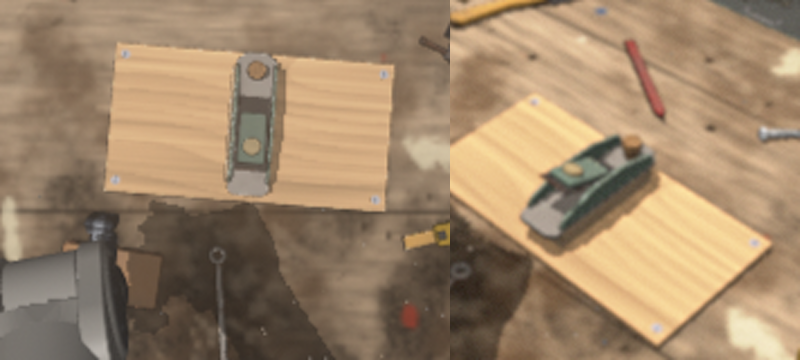

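The plane lies in line on top of the offcut: crop column about 252, rows 53–195. Next is the sanding block, and I'll check the plane's centre in numbers on the same round.

Emit:
servo_tool --motion '[[[0.0005,0.005,0.03,0,0,0,1],[0.0005,0.005,0.06,0,0,0,1],[0.0005,0.005,0.08,0,0,0,1],[0.0005,0.005,0.092,0,0,0,1],[0.0005,0.005,0.096,0,0,0,1],[0.0005,0.005,0.096,0,0,0,1],[0.0005,0.005,0.096,0,0,0,0.5],[0.0005,0.005,0.096,0,0,0,0.5],[0.0005,0.005,0.096,0,0,0,0.5],[0.0005,0.005,0.096,0,0,0,0.5],[0.0005,0.005,0.096,0,0,0,0.5],[0.0005,0.005,0.096,0,0,0,0.5],[0.0005,0.005,0.096,0,0,0,0.5],[0.0005,0.005,0.096,0,0,0,0.5]]]' --grip_force 40

```text
t: 15.53
eef_pos: [0.4434, 0.1273, 0.0038]
tool_rot: [0.0, 0.754, 0.657, 0.001]
contact_force: [-0.7, -0.8, 7.1]
gripper_width: 0.711
grasp_force: 44.2
```

```bash
python3 go.py 616.5 70.3 70 1.499
python3 - <<'E'
from h import *
c=np.load("top4.npz")
for uv in [(170+257/2.25,140+53/2.25),(170+247/2.25,140+195/2.25)]: print((ray(c,uv,.037)*1000).round(1))
E
```

```text
t 15.53 p [443.4 127.3   3.8] psi -0.137 F [-0.7 -0.8  7.1] w 0.711 q7 -0.19
[-0.0326, 0.1794, -0.0659] [0.03, 0.0, -18.75] rows> 13.1
[[688.4 -35.5  37. ]]
[[530.2 -24.7  37. ]]
```

The plane's centre is (609.3, −30.1), within 1 mm of the offcut's. I'll carry the sanding block over.

Emit:
servo_tool --motion '[[[0,0,-0.02,0,0,0,0.5],[0,0,-0.045,0,0,0,0.5],[0,0,-0.066,0,0,-0.5,0.5],[-0.001,0.008,-0.066,0,0,-1.6,0.5],[-0.003,0.018,-0.066,0,0,-2.9,0.5],[-0.005,0.03,-0.066,0,0,-4.2,0.5],[-0.008,0.042,-0.066,0,0,-5.5,0.5],[-0.01,0.055,-0.066,0,0,-6.8,0.5],[-0.012,0.068,-0.066,0,0,-8.1,0.5],[-0.015,0.081,-0.066,0,0,-9.4,0.5],[-0.017,0.094,-0.066,0,0,-10.7,0.5],[-0.02,0.107,-0.066,0,0,-12,0.5],[-0.022,0.12,-0.066,0,0,-13.3,0.5],[-0.024,0.133,-0.066,0,0,-14.6,0.5],[-0.027,0.146,-0.066,0,0,-15.9,0.5],[-0.029,0.159,-0.066,0,0,-17.1,0.5],[-0.031,0.17,-0.066,0,0,-18.1,0.5],[-0.0326,0.179,-0.066,0,0,-18.75,0.5],[-0.0326,0.179,-0.066,0,0,-18.75,0.5],[-0.0326,0.179,-0.066,0,0,-18.75,0.5]]]'

```text
t: 17.2
eef_pos: [0.6153, 0.0698, 0.0689]
tool_rot: [-0.0, 0.037, 0.999, -0.0]
contact_force: [-1.0, 0.6, -1.4]
gripper_width: 0.709
grasp_force: 44.2
```

Emit:
servo_tool --motion '[[[0,0,0,0,0,0,0.5],[0,0,0,0,0,0,0.5]]]'

```text
t: 17.37
eef_pos: [0.6146, 0.0706, 0.0687]
tool_rot: [-0.0, 0.036, 0.999, -0.0]
contact_force: [-0.2, 0.6, -0.8]
gripper_width: 0.711
grasp_force: 44.2
```

```bash
python3 go.py 616.5 70.3 13.5 1.499
```

```text
t 17.37 p [614.6  70.6  68.7] psi 1.498 F [-0.2  0.6 -0.8] w 0.711 q7 1.27
[-0.002, -0.0002, 0.0552] [-0.0, -0.01, -0.01] rows> 1.3
```

Emit:
servo_tool --motion '[[[-0.001,0,0.02,0,0,0,0.5],[-0.002,0,0.04,0,0,0,0.5],[-0.002,0,0.05,0,0,0,0.5],[-0.002,0,0.054,0,0,0,0.5],[-0.002,0,0.0555,0,0,0,0.5],[-0.002,0,0.0555,0,0,0,0.5],[-0.002,0,0.0555,0,0,0,0.75],[-0.002,0,0.0555,0,0,0,0.95],[-0.002,0,0.0555,0,0,0,0.95],[-0.002,0,0.0555,0,0,0,0.95],[-0.002,0,0.04,0,0,0,0.95],[-0.002,0,0.01,0,0,0,1],[-0.002,0,-0.025,0,0,0,1],[-0.002,0,-0.06,0,0,0,1],[-0.002,0,-0.08,0,0,0,1],[-0.002,0,-0.08,0,0,0,1]]]'

```text
t: 18.7
eef_pos: [0.6208, 0.0704, 0.1546]
tool_rot: [0.005, 0.036, 0.999, 0.001]
contact_force: [0.9, 0.1, -0.3]
gripper_width: 0.999
grasp_force: 0.0
```

```bash
python3 go.py 573 -317.5 130 -.01
```

```text
t 18.7 p [620.8  70.4 154.6] psi 1.498 F [ 0.9  0.1 -0.3] w 0.999 q7 1.28
[0.0198, -0.3904, 0.0235] [0.1, 0.06, 17.28] rows> 12.1
```

Emit:
servo_tool --motion '[[[0.02,-0.39,0.01,0,0,17.28,1],[0.02,-0.39,0.01,0,0,17.28,1],[0.02,-0.39,0.01,0,0,17.28,1],[0.02,-0.39,0.01,0,0,17.28,1],[0.02,-0.39,0.01,0,0,17.28,1],[0.02,-0.39,0.01,0,0,17.28,1],[0.02,-0.39,0.01,0,0,17.28,1],[0.02,-0.39,0.01,0,0,17.28,1],[0.02,-0.39,0.01,0,0,17.28,1],[0.02,-0.39,0.01,0,0,17.28,1],[0.02,-0.39,0.01,0,0,17.28,1],[0.02,-0.39,0.01,0,0,17.28,1],[0.02,-0.39,0.01,0,0,17.28,1],[0.02,-0.39,0.01,0,0,17.28,1],[0.02,-0.39,0.01,0,0,17.28,1],[0.02,-0.39,0.01,0,0,17.28,1],[0.02,-0.39,0.01,0,0,17.28,1]]]'

```text
t: 20.12
eef_pos: [0.5695, -0.3173, 0.1388]
tool_rot: [-0.0, 0.71, 0.705, 0.0]
contact_force: [-0.7, 0.3, -0.1]
gripper_width: 1.003
grasp_force: 0.0
```

```bash
python3 snap.py 5 scene top; python3 go.py 573 -317.5 18 -.01
python3 - <<'E'
from h import *
c=np.load("top5.npz")
k=seg(c["img"],[x*.7 for x in(318,230,372,328)]);print(rect(c,k,.041))
E
```

```text
t 20.22 p [ 569.4 -317.4  138.8] psi -0.008 F [ 0.4 -0.   0.1] w 0.999 q7 0.63
[-0.0001, 0.0035, 0.1208] [0.0, -0.0, 0.02] rows> 2.9
(array([616. ,  66.7,  72.2, 113.2]), -0.077)
```

View pics/scene5.png

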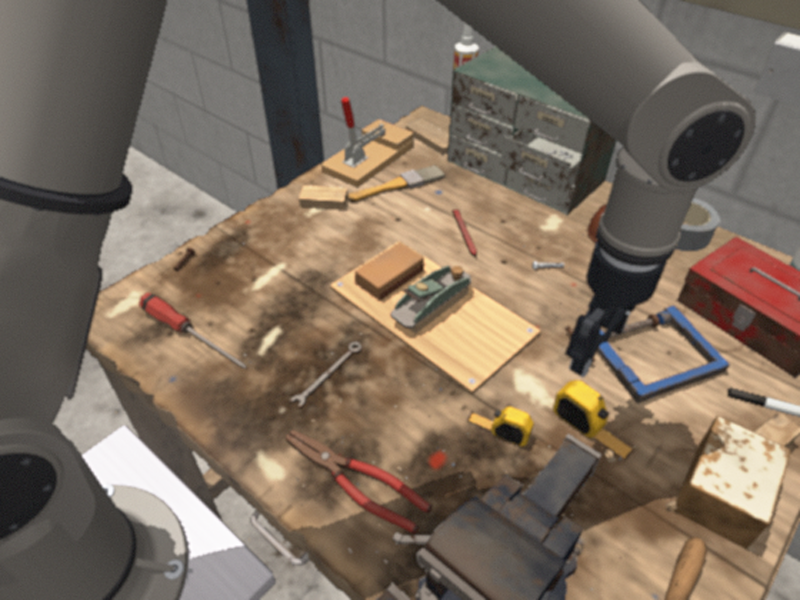

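The sanding block sits on the board left of the plane at about (390,268); its centre is y≈71, with the shadow excluded. The gripper is above the large tape. I'll go down and grip it.

Emit:
servo_tool --motion '[[[0,0.0035,0.03,0,0,0,1],[0,0.0035,0.06,0,0,0,1],[0,0.0035,0.09,0,0,0,1],[0,0.0035,0.11,0,0,0,1],[0,0.0035,0.118,0,0,0,1],[0,0.0035,0.121,0,0,0,1],[0,0.0035,0.121,0,0,0,1],[0,0.0035,0.121,0,0,0,0.2],[0,0.0035,0.121,0,0,0,0.2],[0,0.0035,0.121,0,0,0,0.2],[0,0.0035,0.121,0,0,0,0.2],[0,0.0035,0.121,0,0,0,0.2],[0,0.0035,0.121,0,0,0,0.2],[0,0.0035,0.121,0,0,0,0.2],[0,0.0035,0.121,0,0,0,0.2],[0,0.0035,0.121,0,0,0,0.2]]]' --grip_force 50

```text
t: 21.55
eef_pos: [0.5739, -0.3178, 0.0189]
tool_rot: [0.001, 0.71, 0.704, 0.001]
contact_force: [-0.5, 0.7, 6.3]
gripper_width: 0.391
grasp_force: 51.0
```

```bash
python3 go.py 573 -317.5 110 -.01 602 -129.3 90 1.499
```

```text
t 21.55 p [ 573.9 -317.8   18.9] psi -0.009 F [-0.5  0.7  6.3] w 0.391 q7 0.68
[0.0003, -0.0008, -0.0911] [0.02, 0.01, 0.01] rows> 2.2
[0.1888, 0.0265, -0.0711] [0.02, 0.02, -17.28] rows> 12.1
```

Emit:
servo_tool --motion '[[[0,0,-0.025,0,0,0,0.2],[0,0,-0.055,0,0,0,0.2],[0.002,0,-0.08,0,0,-0.3,0.2],[0.008,0.001,-0.09,0,0,-1,0.2],[0.02,0.003,-0.09,0,0,-2.1,0.2],[0.033,0.005,-0.09,0,0,-3.3,0.2],[0.047,0.007,-0.09,0,0,-4.5,0.2],[0.061,0.009,-0.09,0,0,-5.7,0.2],[0.075,0.011,-0.09,0,0,-6.9,0.2],[0.089,0.013,-0.09,0,0,-8.1,0.2],[0.103,0.015,-0.09,0,0,-9.3,0.2],[0.117,0.017,-0.09,0,0,-10.5,0.2],[0.131,0.019,-0.09,0,0,-11.7,0.2],[0.145,0.021,-0.09,0,0,-12.9,0.2],[0.158,0.023,-0.09,0,0,-14.1,0.2],[0.17,0.024,-0.09,0,0,-15.2,0.2],[0.18,0.025,-0.09,0,0,-16.2,0.2],[0.186,0.026,-0.085,0,0,-16.9,0.2],[0.189,0.0265,-0.08,0,0,-17.28,0.2],[0.189,0.0265,-0.08,0,0,-17.28,0.2]]]'

```text
t: 23.22
eef_pos: [0.5999, -0.1279, 0.0962]
tool_rot: [-0.002, 0.035, 0.999, 0.0]
contact_force: [-0.2, -0.6, -3.6]
gripper_width: 0.389
grasp_force: 50.6
```

Emit:
servo_tool --motion '[[[0,0,0,0,0,0,0.2],[0,0,0,0,0,0,0.2],[0,0,0,0,0,0,0.2]]]'

```text
t: 23.47
eef_pos: [0.601, -0.1298, 0.0979]
tool_rot: [0.0, 0.037, 0.999, -0.0]
contact_force: [0.3, -0.1, -2.9]
gripper_width: 0.393
grasp_force: 50.6
```

```bash
python3 snap.py 6 scene top; python3 go.py 602 -129.3 29 1.499
python3 - <<'E'
from h import *
a=np.load("scene6.npz")["img"][120:300,210:420,::-1]; b=np.load("top6.npz")["img"][130:260,200:370,::-1]
cv2.imwrite("pics/c6.png",np.hstack([cv2.resize(a,(400,343),interpolation=cv2.INTER_CUBIC),cv2.resize(b,(400,343),interpolation=cv2.INTER_CUBIC)]))
E
```

```text
t 23.57 p [ 601.2 -129.4   97.9] psi 1.497 F [ 0.9  0.1 -3.3] w 0.394 q7 1.61
[-0.0008, 0.0002, 0.0689] [-0.0, 0.0, -0.02] rows> 1.7
```

View pics/c6.png

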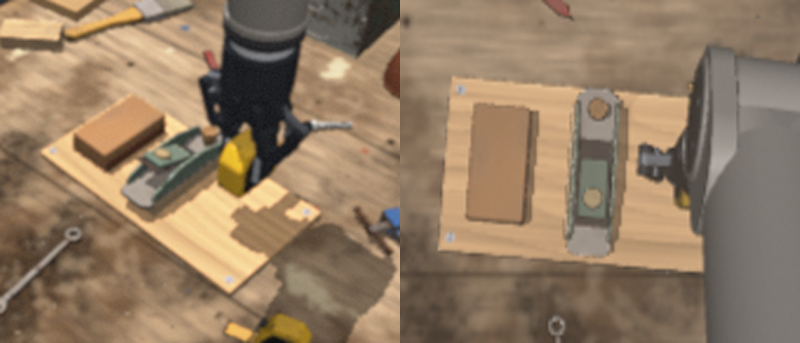

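The tape hangs upright at its place right of the plane, with the fingers clear of the plane. I'll lower and release it.

Emit:
servo_tool --motion '[[[-0.0005,0,0.02,0,0,0,0.2],[-0.0005,0,0.04,0,0,0,0.2],[-0.0005,0,0.055,0,0,0,0.2],[-0.0005,0,0.063,0,0,0,0.2],[-0.0005,0,0.067,0,0,0,0.2],[-0.0005,0,0.069,0,0,0,0.2],[-0.0005,0,0.0695,0,0,0,0.2],[-0.0005,0,0.0695,0,0,0,0.2],[-0.0005,0,0.0695,0,0,0,0.45],[-0.0005,0,0.0695,0,0,0,0.6],[-0.0005,0,0.0695,0,0,0,0.75],[-0.0005,0,0.0695,0,0,0,0.75],[-0.0005,0,0.0695,0,0,0,0.75],[-0.0005,0,0.05,0,0,0,0.75],[-0.0005,0,0.02,0,0,0,0.75],[-0.0005,0,-0.02,0,0,0,0.75],[-0.0005,0,-0.06,0,0,0,0.75],[-0.0005,0,-0.1,0,0,0,0.75],[-0.0005,0,-0.1,0,0,0,0.75]]]'

```text
t: 25.15
eef_pos: [0.6065, -0.1297, 0.2068]
tool_rot: [0.007, 0.036, 0.999, -0.001]
contact_force: [1.4, 0.0, 0.9]
gripper_width: 0.746
grasp_force: 0.0
```

```bash
python3 go.py 500 -350 200 .6
```

```text
t 25.15 p [ 606.5 -129.7  206.8] psi 1.498 F [1.4 0.  0.9] w 0.746 q7 1.61
[0.0903, -0.2274, 0.0057] [0.07, 0.16, 10.29] rows> 7.2
```

Emit:
servo_tool --motion '[[[0.138,0.42,-0.03,0,0,0,0.75],[0.138,0.42,-0.03,0,0,0,0.75],[0.138,0.42,-0.03,0,0,0,0.75],[0.138,0.42,-0.03,0,0,0,0.75],[0.138,0.42,-0.03,0,0,0,0.75],[0.138,0.42,-0.03,0,0,0,0.75],[0.138,0.42,-0.03,0,0,0,0.75],[0.138,0.42,-0.03,0,0,0,0.75],[0.138,0.42,-0.03,0,0,0,0.75],[0.138,0.42,-0.03,0,0,0,0.75],[0.138,0.42,-0.03,0,0,0,0.75],[0.138,0.42,-0.03,0,0,0,0.75],[0.138,0.42,-0.03,0,0,0,0.75],[0.138,0.42,-0.03,0,0,0,0.75]]]'

```text
t: 26.32
eef_pos: [0.4946, 0.2988, 0.2275]
tool_rot: [0.0, 0.036, 0.999, -0.001]
contact_force: [0.2, -0.3, -0.9]
gripper_width: 0.749
grasp_force: 0.0
```

```bash
python3 snap.py 7 scene top
python3 - <<'E'
from h import *
c=np.load("top7.npz"); d=np.load("scene7.npz")
a=d["img"][110:300,210:420,::-1]; b=c["img"][140:250,200:370,::-1]
cv2.imwrite("pics/c7.png",np.hstack([cv2.resize(a,(300,320),interpolation=cv2.INTER_CUBIC),cv2.resize(b,(495,320),interpolation=cv2.INTER_CUBIC)]))
hsv=cv2.cvtColor(c["img"],cv2.COLOR_RGB2HSV); m=cv2.inRange(hsv,(20,120,110),(35,255,255)); m[:,:300]=0;m[:,350:]=0;m[:150]=0;m[245:]=0
n,l,st,_=cv2.connectedComponentsWithStats(m); i=1+st[1:,4].argmax(); y=np.argwhere(l==i)[:,::-1]; print("tape top",rect(c,y,.07),st[i])
E
```

```text
tape top (array([ 602.7, -128.8,   37.4,   64.8]), -0.131) [314 183  17  28 335]
```

View pics/c7.png

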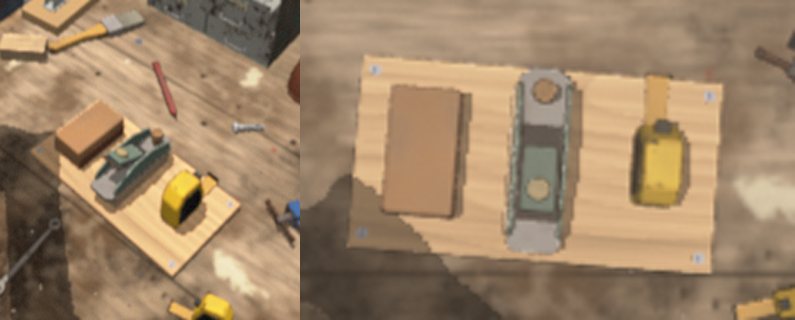

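All four pieces stand square in one row: sanding block, plane on the offcut, then the tape upright with its case at (603, −129). The arm is clear, so I'll hand in.

```bash
python3 -c "
from station import bot
print(bot.hand_in())"
```

```text
the job is handed in; nothing more can be done
None
```

The planing kit is set out on the board and handed in at about 26 s of the 106 s allowed; the final pictures show every piece in place and square, though the hand-in returned no verdict.

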